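Close the sample cassette and lift it out of its cooling dock

ROBOT

A 6-joint arm with a two-finger parallel gripper is mounted at the origin on a cart in front of the work surface, level with it; the furniture and walls round the work are solid. World frame = base frame: x ahead of the robot, y to its left, z up, the work surface at z = 0. Lengths are in mm, angles in rad, forces in N, time in s.
With the tool pointing down it reaches from about 325 to 775 mm from the base axis. Payload 5.5 kg.
Tool frame: the origin (TCP) lies midway between the tips of the shut fingers; the grasp point (between the pads) lies 19 mm behind it; z points along the fingers, y is the line along which they close (so a half turn about z gives the same grasp; the last joint's range is limited). The gripper opens to 85 mm and grips with 20 to 120 N. Pads are 22 mm wide; open, the fingers measure 114 mm over their backs; the gripper's body (76 mm by 85 mm) begins 54 mm behind the grasp point. The pads swing forward as they close: fully open they stand 13 mm farther back than shut.
Start: joints at [-1.283, 0.091, 1.231, -0, 1.82, -0.057], TCP at [202.805, -564.7, 231.275] pointing down, gripper open.
Joint ranges: [-2.87, 2.87], [-0.86, 2.18], [0.17, 2.46], [-1.51, 4.65], [0.06, 2.69], [-2.65, 2.65]. Speed limits (rad/s): [2.57, 2.57, 3.01, 3.14, 3.14, 3.14].

INTERFACE

Orientations are given as a unit quaternion [w, x, y, z].
In Python, from workcell import ctrl gives the robot as it stands.
- The arm moves only by the tool step_arm, never from a script. Its argument "targets" is a list that holds one entry, the list of rows, each a list of 4 numbers: the shift along the world's x, y, z in cm, then the turn about the world's z in degrees. A call has 1 to 10 rows; each row shifts and turns the commanded pose from where the row before left it; what a row does not reach is not made up. A row lasts 1/12 s, in which the tool goes at most 41.7 mm and 7.16 degrees, less where a joint would pass 70% of its speed; a pose out of reach is approached as far as the arm can. A call with a gripper value outside its range is refused whole. "grip" is the opening, from 0 (shut) to 1 (fully open), set as the call begins (left out, the last holds). The fingers move at their own pace and stop on an object; "squeeze" is the grip in N (left out, the last holds). Time passes only in rows, so rows that do not move let the fingers close. It gives the time, the measured TCP pose, the force, the opening and the grip force at its end, in the units of the state.
- ctrl.get_obs(): the state, without advancing time (a new reading comes with each control period).
- ctrl.get_image(name): name is "side" or "top"; returns the picture (420x560x3 uint8, blue, green, red); there is no depth.
- ctrl.camera_model(name): a dict with "mtx" (3x3 intrinsics, pixels), "T" (4x4, takes a point from camera to world coordinates). Camera axes: x right, y down, z forward; pixel columns grow to the right and rows downward; lengths in mm; the calibration is good to about 2 mm. A picture is of the moment at which its call begins. camera_model takes no time and is no camera call.
- ctrl.finish_job(): hands the job in; it is judged then, once.
The state is a dict: "time_s": time; "joint_positions": joint angles; "joint_velocities": joint speeds; "joint_torque": joint torques, N m; "eef_pos": TCP position; "tool_rot": TCP orientation; "force": force on the tool from outside, world axes, zero at the start; "torque": the same for the moment, N m; "gripper_width": finger opening in mm; "grip_force": force on a finger pad.
Only numpy, scipy, OpenCV 4.12 (cv2) and the standard library are available. Lean on these libraries where they do the work, as an engineer would, in place of code of your own. Each camera call takes 0.05 s, during which the arm holds its last target. There are 200 camera calls.

TASK

Take the dark cassette with the four sample vials out of the white cooling dock. First press its clear cover down until the snap at its free end holds it shut, so that no vial can fall out; then pinch the two blue catches on its long sides together, which frees it from the dock, lift it out and finish while holding it there in the air by the pinched catches: level, still, about 10 cm above where it sat. Leave the wash bottle, the beaker and the column near it where they are.

Things in the scene. Friction and masses are not known exactly. Their poses are not given: they have to be found in the camera images.
- dock: white bench cooling dock, fixed, 150 (x) x 100 (y) x 36 mm high, with a well for the cassette. Origin: centre of its underside, on the bench; x along the well, away from the end with the display. Well floor 6 mm, flat top 36 mm above the bench. Steel strike plates on both long sides of the well hold down the catches' barbs; nothing else stops the cassette from rising (0.7 mm side play).
- cassette: dark grey vial cassette, loose, seated in the dock's well, axes parallel to the dock's; 99 (x) x 28 (y) x 60 mm high without catches, about 0.35 kg with its four vials. Origin: centre of its underside (6 mm above the bench when seated). x along its length towards the cover's hinge, y across towards the left catch, z up.
- cover (a joint): angle (rad) of the clear cover with dark grey frame, 27 mm wide: 0 = shut flat, positive = free end raised. Starts at 0.45 to 0.90 and stays where it is left (stiff hinge, under 1 N). Over the last 0.085 rad (8 mm at the free end) a blue spring tongue resists with about 6 N at the thumb pad, then snaps over the bar at the cover's end and holds it below 0.01.
- cover_hinge (a point): middle of the cover's hinge line, 58 mm above the cassette's underside, 47 mm towards its +x. The line runs along the cassette's y; the cover reaches from it towards the cassette's -x, 97 mm to its edge, 102 mm to the end of its bar.
- cover_press (a point): centre of the ribbed blue thumb pad (18 x 20 mm) on the cover's outer, upper face, 82 mm from the hinge line: the place to press; 66 mm above the bench when shut. The nose of the tongue begins 17 mm beyond this point, away from the hinge, and rises 5 mm above the shut cover: keep fingers within 14 mm of this point on that side.
- catch_left (a joint): angle of the catch on the cassette's +y side: 0 = sprung out (locked), 0.24 = pressed fully in (rad). The barb is clear of the strike plate above about 0.17. A spring pushes the pad out with 1.3 N at 0 and 5 N at 0.24.
- catch_right (a joint): the same for the catch on the cassette's -y side.
- catch_left_pad (a point): centre of the outer face of the left catch's ribbed blue thumb pad, 24 mm (along x) x 16 mm high. The catch is an arm pivoted at the cassette's foot, leaning outward: at rest the two pads measure 64 mm across their outer faces, fully pinched 40 mm; then they stand upright, centres 62 mm above the bench while seated. A grip of 20 N or more on both lifts the cassette by friction.
- catch_right_pad (a point): the same for the right catch.
- vial_1: glass sample vial, 16 mm diameter, 38 mm high, standing in the cassette's pocket next to the tongue; origin at the centre of its underside, 16 mm above the cassette's.
- vial_2: second vial, as vial_1, 21 mm farther towards the hinge.
- vial_3: third vial.
- vial_4: fourth vial, next to the hinge.
- wash_bottle: white wash bottle with blue cap, 68 x 98 x 169 mm, loose, behind the dock; origin under its centre. Not to be moved.
- beaker: glass beaker, 71 mm diameter, 85 mm high, loose, behind the dock; origin under its centre. Not to be moved.
- column_c: chromatography column, a rod 17 mm thick and 192 mm long lying in front of the dock, loose; origin under its centre. Not to be moved.

How it is judged:
By the outcome, as a careful person would: the job done as asked, in the order asked, and still so for the second after the job is handed in, while the arm keeps its last pose, push and grip.
It also fails if it takes over 42 s, if anything falls off the work surface, if the arm or the gripper's body presses on something with over 40 N, if the wrist force passes 120 N, or if a joint passes its speed limit or range.

## Working session

There is one attempt and no reset: what is moved stays moved. The work goes in short steps, Python scripts to look and compute and a tool call to move; the robot and the scene stay as the last step left them, time stands still between calls to the robot, and variables do not carry over. Pictures are saved under pics/ and viewed, at most 13 in all, crops included, and the job is handed in when it is done.

Besides the shell and the picture viewer there is one more tool, called after ">>>" by a JSON object that holds its "api" and its "payload". step_arm: Moves the arm, as the interface text tells. Its arguments: {"type":"object","properties":{"targets":{"type":"array","items":{"type":"array","items":{"type":"array","items":{"type":"number"}}}},"grip":{"type":"number"},"squeeze":{"type":"number"}},"required":["targets"]}

```bash
mkdir -p pics; python3 - <<'E'
from workcell import ctrl
import cv2,numpy as np
np.set_printoptions(precision=3,suppress=True)
for n in("side","top"):
    cv2.imwrite(f"pics/{n}0.png",ctrl.get_image(n)); m=ctrl.camera_model(n); print(n,m["mtx"],m["T"])
o=ctrl.get_obs();print(o["time_s"],o["eef_pos"],o["tool_rot"],o["force"],o["gripper_width"])
E
```

```text
side [[422.639   0.    273.494]
 [  0.    422.639 208.563]
 [  0.      0.      1.   ]] [[ -0.946  -0.131   0.295 299.98 ]
 [ -0.322   0.444  -0.836 709.147]
 [ -0.022  -0.886  -0.463 470.478]
 [  0.      0.      0.      1.   ]]
top [[507.651   0.    278.337]
 [  0.    507.651 214.815]
 [  0.      0.      1.   ]] [[   0.003   -0.986    0.167  377.435]
 [  -1.      -0.004   -0.005   -9.242]
 [   0.006   -0.167   -0.986 1162.335]
 [   0.       0.       0.       1.   ]]
0.1 [ 202.715 -564.454  230.245] [-0.001  0.985  0.172 -0.   ] [ 0.503 -0.465 -0.171] 85.4219053795416
```

View pics/side0.png

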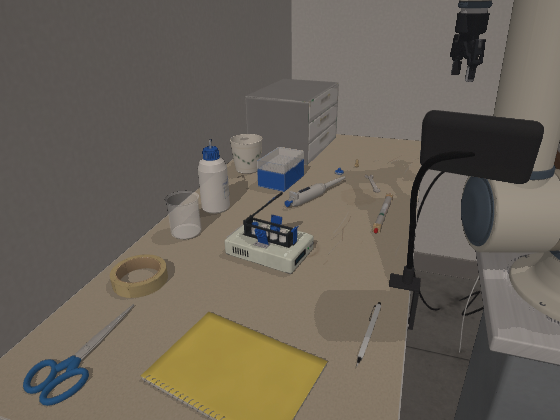

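View pics/top0.png

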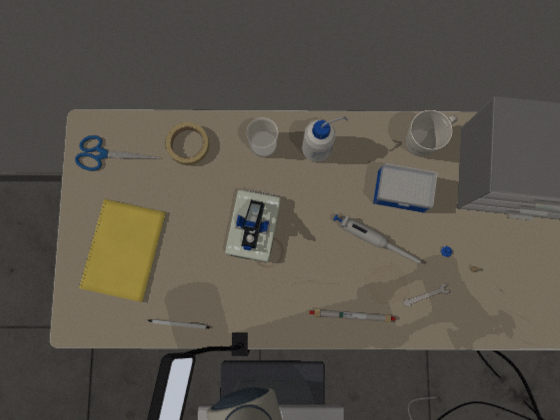

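The dock is at about (253,225) in the top view and (270,245) in the side view. I'll enlarge both.

```bash
python3 - <<'E'
import cv2,numpy as np
t=cv2.imread("pics/top0.png")[183:268,220:290]; s=cv2.imread("pics/side0.png")[185:273,220:320]
cv2.imwrite("pics/t1.png",cv2.resize(t,None,fx=7,fy=7,interpolation=cv2.INTER_CUBIC))
cv2.imwrite("pics/s1.png",cv2.convertScaleAbs(cv2.resize(s,None,fx=6.5,fy=6.5,interpolation=cv2.INTER_CUBIC),alpha=1.3))
E
```

```text
(no output)
```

View pics/t1.png

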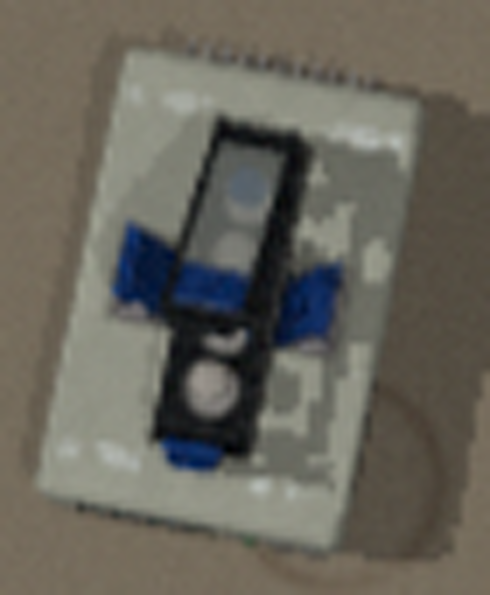

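View pics/s1.png

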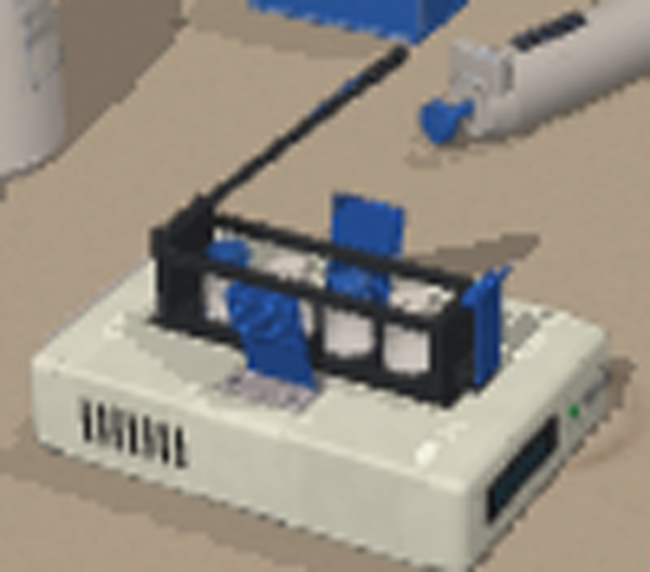

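```bash
cat > fit.py <<'E'
from workcell import ctrl
import numpy as np
from scipy.optimize import least_squares
M={n:ctrl.camera_model(n) for n in("side","top")}
def proj(n,P):
    T=np.linalg.inv(M[n]["T"]);c=T[:3,:3]@P+T[:3,3];p=M[n]["mtx"]@c;return p[:2]/p[2]
off={"top":(220,183,7),"side":(220,185,6.5)}
# cam,u,v,kind,params
O=[("top",128,48,"d",75,50,36),("top",422,95,"d",75,-50,36),
("side",35,362,"d",75,50,36),("side",460,490,"d",-75,50,36),("side",610,335,"d",-75,-50,36),
("top",128,222,"p",12,34,63),("top",112,300,"p",-12,34,63),("top",343,265,"p",12,-34,63),("top",325,345,"p",-12,-34,63),
("top",155,440,"c",-49.5,14,57),("top",252,455,"c",-49.5,-14,57),
("side",450,403,"c",-49.5,14,30),("side",152,320,"c",49.5,14,30),
("top",208,287,"v",82,0,2),("side",341,97,"v",82,0,2),("side",404,50,"v",101,0,0)]
def world(q,o):
    X,Y,a,dx,dy,px,th=q;k,x,y,z=o[3:]
    if k=="p":x+=px
    if k=="d":x+=dx;y+=dy;z-=6
    if k=="v":
        r,h=x,z;x=47-r*np.cos(th)+h*np.sin(th);z=58+r*np.sin(th)+h*np.cos(th)
    c,s=np.cos(a),np.sin(a);return np.array([X+c*x-s*y,Y+s*x+c*y,z+6])
def res(q):
    r=[]
    for o in O:
        u0,v0,f=off[o[0]];r+=list(proj(o[0],world(q,o))-[u0+(o[1]+.5)/f-.5,v0+(o[2]+.5)/f-.5])
    return np.array(r)
if __name__=="__main__":
    np.set_printoptions(precision=2,suppress=True)
    s=least_squares(res,[550,40,-.2,0,0,0,.6],loss="soft_l1",x_scale=[10,10,.1,3,3,3,.1])
    q=s.x;print(q,np.degrees(q[2]));print(res(q).reshape(-1,2))
    for n,o in(("press",("","","","v",82,0,4)),("press_shut",None),("padL",("","","","p",0,32,55)),("padR",("","","","p",0,-32,55)),("org",("","","","c",0,0,0)),("hinge",("","","","c",47,0,58))):
        print(n,world(q,o) if o else world(np.r_[q[:6],0],("","","","v",82,0,2)))
E
python3 fit.py
```

```text
[544.54  41.78  -0.19   1.57   1.82   0.19   0.79] -10.666979569658492
[[-0.83 -1.15]
 [ 0.45  0.32]
 [-2.15 -0.23]
 [ 0.72  0.5 ]
 [ 0.93 -1.29]
 [ 0.1   0.48]
 [ 0.16  0.01]
 [-0.05  0.16]
 [ 0.4  -0.55]
 [-0.27 -1.02]
 [-1.49 -0.73]
 [ 0.21  0.37]
 [ 2.02  0.64]
 [ 0.76 -0.  ]
 [ 1.19 -1.27]
 [-1.6   1.69]]
press [536.6   43.27 124.88]
press_shut [510.14  48.26  66.  ]
padL [550.65  73.19  61.  ]
padR [538.8   10.29  61.  ]
org [544.54  41.78   6.  ]
hinge [590.72  33.08  64.  ]
```

The top view shows the hinge end pointing away from the robot, with catch pads at crop (130,260) and (330,300) and the cover raised at about 0.75 rad. The fit puts the cassette at (544.5, 41.8) with yaw -10.7°. I'll move above the cover with the fingers shut.

>>> {"api": "step_arm", "payload": {"targets": [[[1.72,3.03,-0.2,-1.5],[1.72,3.03,-0.2,-1.5],[1.72,3.03,-0.2,-1.5],[1.72,3.03,-0.2,-1.5],[1.72,3.03,-0.2,-1.5],[1.72,3.03,-0.2,-1.5],[1.72,3.03,-0.2,-1.5],[1.72,3.03,-0.2,-1.5],[1.72,3.03,-0.2,-1.5],[1.72,3.03,-0.2,-1.5]]], "grip": 0, "squeeze": 30}}

```text
time_s: 0.93
eef_pos: [375.2, -260.0, 210.8]
tool_rot: [-0.0, 0.999, 0.041, -0.0]
force: [0.7, -0.7, -0.3]
gripper_width: 0.1
grip_force: 0.0
```

>>> {"api": "step_arm", "payload": {"targets": [[[1.72,3.03,-0.2,-1.5],[1.72,3.03,-0.2,-1.5],[1.72,3.03,-0.2,-1.5],[1.72,3.03,-0.2,-1.5],[1.72,3.03,-0.2,-1.5],[1.72,3.03,-0.2,-1.5],[1.72,3.03,-0.2,-1.5],[1.72,3.03,-0.2,-1.5],[1.72,3.03,-0.2,-1.5],[1.72,3.03,-0.2,-1.5]]]}}

```text
time_s: 1.77
eef_pos: [547.2, 43.1, 190.7]
tool_rot: [0.0, 0.996, -0.09, -0.0]
force: [-0.3, -0.5, -0.0]
gripper_width: -0.2
grip_force: 0.0
```

>>> {"api": "step_arm", "payload": {"targets": [[[0,0,0,-0.5],[0,0,0,0],[0,0,0,0]]]}}

```text
time_s: 2.02
eef_pos: [546.5, 41.2, 190.7]
tool_rot: [0.0, 0.996, -0.093, -0.001]
force: [-0.4, -0.0, -0.3]
gripper_width: 0.4
grip_force: 0.0
```

```bash
python3 - <<'E'
from workcell import ctrl
import cv2,numpy as np
t=ctrl.get_image("top")[168:268,210:310]; s=ctrl.get_image("side")[145:265,210:330]
b=np.hstack([cv2.resize(t,(400,400),interpolation=cv2.INTER_CUBIC),cv2.resize(s,(400,400),interpolation=cv2.INTER_CUBIC)])
cv2.imwrite("pics/b2.png",cv2.convertScaleAbs(b,alpha=1.3))
o=ctrl.get_obs();print(o["time_s"],o["eef_pos"],o["tool_rot"],o["force"],o["gripper_width"],o["joint_positions"])
E
```

```text
2.1167 [546.51736596  40.36696738 191.40364873] [ 1.45585747e-04  9.95565939e-01 -9.40661329e-02  4.18412646e-05] [-0.1615979   0.2320064  -0.52413795] 0.2480241644865555 [ 1.18311986e-02 -5.34280873e-02  1.44743216e+00 -3.03114773e-04
  1.74753618e+00  1.77098505e+00]
```

View pics/b2.png

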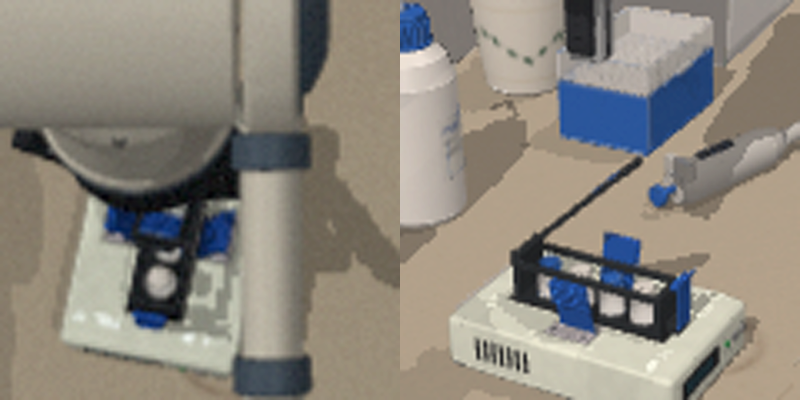

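The side view shows the fingertips at composite (585,55), directly above the raised cover. Next I'll sweep the cover down along its arc.

>>> {"api": "step_arm", "payload": {"targets": [[[0,0.05,-2.8,0],[0,0,-2.8,0],[-0.49,0.09,-0.5,0],[-0.49,0.09,-0.5,0],[-0.41,0.08,-0.5,0],[-0.41,0.08,-0.5,0],[-0.33,0.06,-0.6,0],[-0.33,0.06,-0.6,0],[-0.25,0.05,-0.6,0],[-0.25,0.05,-0.6,0]]]}}

```text
time_s: 2.95
eef_pos: [517.1, 47.5, 91.0]
tool_rot: [-0.0, 0.996, -0.094, 0.0]
force: [-0.4, -0.5, 0.4]
gripper_width: -0.2
grip_force: 0.1
```

```bash
python3 - <<'E'
from workcell import ctrl
import cv2,numpy as np
s=ctrl.get_image("side")[165:265,210:335]
cv2.imwrite("pics/s3.png",cv2.convertScaleAbs(cv2.resize(s,None,fx=6,fy=6,interpolation=cv2.INTER_CUBIC),alpha=1.3))
o=ctrl.get_obs();print(o["time_s"],o["eef_pos"],o["force"])
from fit import proj
print((proj("side",o["eef_pos"])-[210,165])*6)
E
```

```text
3.0 [516.07351247  47.58651256  89.38911042] [-0.05463227  0.42780561 -0.31406991]
[435.4715203  310.25929442]
```

View pics/s3.png

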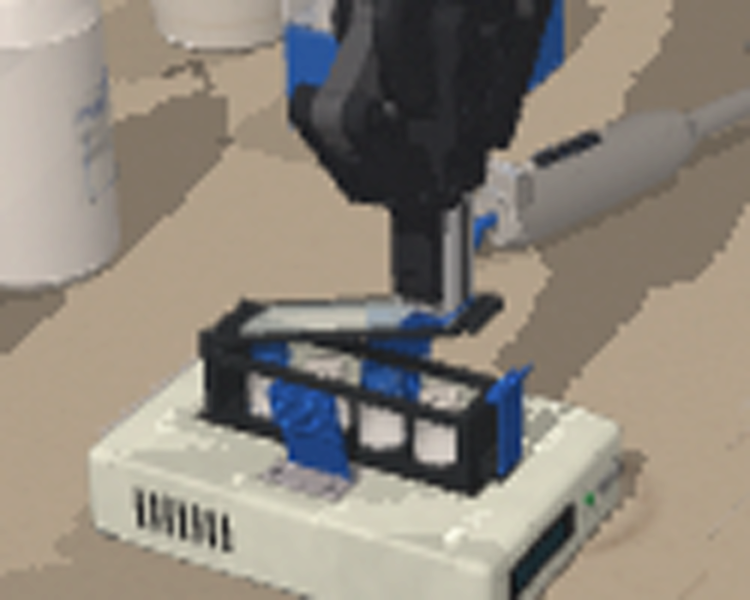

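The cover followed the fingers, which sit on the blue pad at (435,310), inside the nose limit. Now I'll press down.

>>> {"api": "step_arm", "payload": {"targets": [[[-0.1,0.02,-0.35,0],[-0.1,0.02,-0.35,0],[-0.07,0.01,-0.45,0],[-0.07,0.01,-0.45,0],[0,0,-0.2,0],[0,0,-0.2,0]]]}}

```text
time_s: 3.5
eef_pos: [513.6, 48.1, 71.9]
tool_rot: [-0.0, 0.996, -0.094, -0.0]
force: [-6.9, -0.1, 15.4]
gripper_width: -0.1
grip_force: 7.1
```

>>> {"api": "step_arm", "payload": {"targets": [[[0,0,-0.15,0],[0,0,-0.15,0]]]}}

```text
time_s: 3.67
eef_pos: [514.2, 48.0, 69.6]
tool_rot: [-0.0, 0.996, -0.094, 0.001]
force: [-2.2, -0.7, 2.8]
gripper_width: -0.6
grip_force: 1.4
```

>>> {"api": "step_arm", "payload": {"targets": [[[0,0,-0.1,0],[0,0,-0.1,0]]]}}

```text
time_s: 3.83
eef_pos: [513.8, 47.9, 65.9]
tool_rot: [0.0, 0.996, -0.094, 0.0]
force: [0.4, -0.5, 1.5]
gripper_width: 0.3
grip_force: 0.6
```

>>> {"api": "step_arm", "payload": {"targets": [[[0,0,-0.1,0],[0,0,0,0]]]}}

```text
time_s: 4.0
eef_pos: [513.9, 48.0, 65.5]
tool_rot: [-0.0, 0.996, -0.094, 0.0]
force: [-1.9, -0.4, 4.5]
gripper_width: -0.0
grip_force: 2.1
```

>>> {"api": "step_arm", "payload": {"targets": [[[0,0,-0.1,0],[0,0,0,0]]]}}

```text
time_s: 4.17
eef_pos: [513.9, 48.0, 65.2]
tool_rot: [-0.0, 0.996, -0.094, 0.0]
force: [-3.1, 0.1, 6.8]
gripper_width: 0.1
grip_force: 3.7
```

```bash
python3 - <<'E'
from workcell import ctrl
import cv2,numpy as np
s=ctrl.get_image("side")[185:265,220:320]
cv2.imwrite("pics/s4.png",cv2.convertScaleAbs(cv2.resize(s,None,fx=7,fy=7,interpolation=cv2.INTER_CUBIC),alpha=1.3))
o=ctrl.get_obs();print(o["time_s"],o["eef_pos"],o["force"])
E
```

```text
4.2167 [513.94015777  48.0277876   65.19148117] [-4.32177278 -1.3399472   6.96283183]
```

View pics/s4.png

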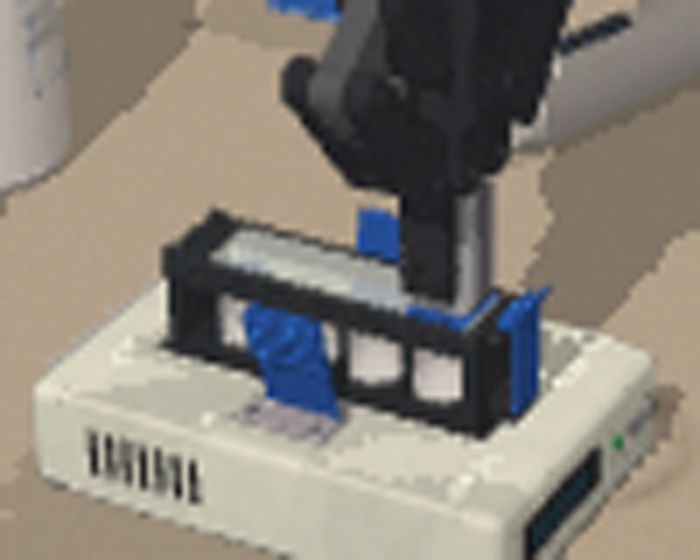

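The cover lies flat under the fingers. I'll press harder to make sure the snap took.

>>> {"api": "step_arm", "payload": {"targets": [[[0,0,-0.15,0],[0,0,-0.15,0],[0,0,0,0]]]}}

```text
time_s: 4.47
eef_pos: [514.0, 48.1, 64.1]
tool_rot: [-0.0, 0.996, -0.094, 0.001]
force: [-7.7, -0.6, 16.9]
gripper_width: 0.1
grip_force: 8.4
```

>>> {"api": "step_arm", "payload": {"targets": [[[0,0,-0.15,0],[0,0,-0.15,0],[0,0,0,0]]]}}

```text
time_s: 4.72
eef_pos: [514.1, 48.2, 63.0]
tool_rot: [-0.0, 0.996, -0.094, 0.001]
force: [-13.1, -0.5, 25.7]
gripper_width: 0.3
grip_force: 13.2
```

>>> {"api": "step_arm", "payload": {"targets": [[[0,0,1.5,0],[0,0,3,0],[0,0,3.5,0],[1.5,-0.28,0,0],[1.5,-0.28,0,0],[0,0,0,0]]], "grip": 1}}

```text
time_s: 5.22
eef_pos: [545.5, 42.0, 138.3]
tool_rot: [0.0, 0.996, -0.094, 0.001]
force: [-0.6, -0.8, -0.4]
gripper_width: 72.3
grip_force: 0.0
```

```bash
python3 - <<'E'
from workcell import ctrl
import cv2,numpy as np
s=ctrl.get_image("side")[180:265,220:320];t=ctrl.get_image("top")[183:268,220:290]
b=np.hstack([cv2.resize(s,(470,400),interpolation=cv2.INTER_CUBIC),cv2.resize(t,(330,400),interpolation=cv2.INTER_CUBIC)])
cv2.imwrite("pics/s5.png",cv2.convertScaleAbs(b,alpha=1.3))
o=ctrl.get_obs();print(o["time_s"],o["eef_pos"],o["force"],o["gripper_width"])
from fit import proj
print((proj("side",o["eef_pos"]+[0,0,13])-[220,180])*4.7)
E
```

```text
5.3167 [543.34140771  42.34084696 137.12951679] [-0.35377341 -0.58355265  0.71359275] 84.55721124124858
[230.02723988  20.68539139]
```

View pics/s5.png

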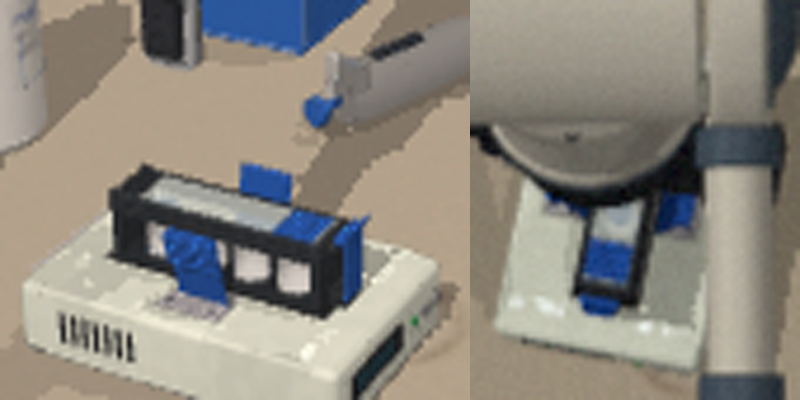

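The cover is flat and stays shut with nothing on it, with the tongue at (360,250) over its end. I'll check the pad alignment in the side view against the fit.

```bash
python3 - <<'E'
from workcell import ctrl
import numpy as np
from fit import proj
o=ctrl.get_obs();e=np.array(o["eef_pos"]);print(o["time_s"],e)
f=lambda p:print((proj("side",np.array(p))-[220,180])*4.7)
f([550.6,73.2,61]); f(e+[.185*49,.983*49,13])
# pad centre top-left/right corners L pad
for x in(-12,12): f([544.7+.983*x+.185*34,41.8-.185*x+.983*34,69])
for x in(-12,12): f([544.7+.983*x-.185*34,41.8-.185*x-.983*34,69])
E
```

```text
5.3167 [543.34140771  42.34084696 137.12951679]
[193.27619988 252.41277081]
[164.20809474  69.19944159]
[215.92138527 244.62688961]
[164.19993363 230.47754791]
[297.58097675 171.12588864]
[248.01380514 158.77374516]
```

The pads match the fit to about 2 mm, so I'll descend around the catches.

>>> {"api": "step_arm", "payload": {"targets": [[[0,0,-2.5,0],[0,0,-2,0],[0,0,-1.5,0],[0,0,-1.2,0],[0,0,-0.8,0],[0,0,-0.8,0],[0,0,-0.6,0],[0,0,0,0]]]}}

```text
time_s: 5.98
eef_pos: [543.2, 42.4, 43.1]
tool_rot: [0.0, 0.996, -0.094, -0.001]
force: [-0.5, 1.1, -0.6]
gripper_width: 85.4
grip_force: 0.0
```

>>> {"api": "step_arm", "payload": {"targets": [[[0,0,0,0],[0,0,0,0],[0,0,0,0],[0,0,0,0]]], "grip": 0.55, "squeeze": 40}}

```text
time_s: 6.32
eef_pos: [545.0, 42.5, 46.3]
tool_rot: [-0.0, 0.996, -0.094, 0.002]
force: [-0.7, -0.3, 5.5]
gripper_width: 47.2
grip_force: 3.8
```

>>> {"api": "step_arm", "payload": {"targets": [[[0,0,0,0],[0,0,0,0],[0,0,0,0],[0,0,0,0],[0,0,0,0],[0,0,0,0]]], "grip": 0.3, "squeeze": 40}}

```text
time_s: 6.82
eef_pos: [545.4, 42.9, 47.1]
tool_rot: [-0.001, 0.996, -0.094, 0.002]
force: [0.3, 1.8, 8.4]
gripper_width: 36.9
grip_force: 41.1
```

```bash
python3 - <<'E'
from workcell import ctrl
import cv2,numpy as np
s=ctrl.get_image("side")[180:265,220:320]
cv2.imwrite("pics/s6.png",cv2.convertScaleAbs(cv2.resize(s,None,fx=7,fy=7,interpolation=cv2.INTER_CUBIC),alpha=1.3))
o=ctrl.get_obs();print(o["time_s"],o["eef_pos"],o["force"],o["torque"],o["gripper_width"],o["grip_force"])
E
```

```text
6.8667 [545.35055852  42.87255039  47.04473491] [-0.08670237  0.96452055  7.72185194] [ 0.28703865  0.14890649 -0.02241868] 36.825812162710875 41.09148859977722
```

View pics/s6.png

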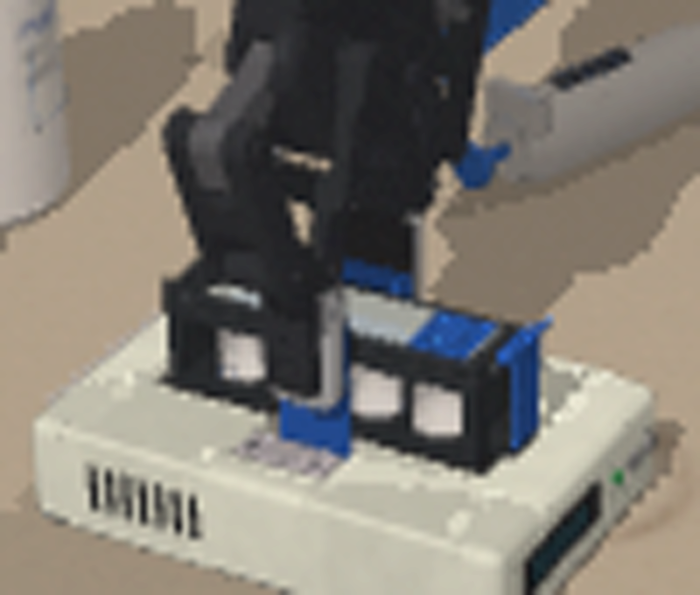

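The fingers hold the pinched catches at (310,400). The 37 mm opening and 41 N grip mean both catches are fully in. I'll lift slowly.

>>> {"api": "step_arm", "payload": {"targets": [[[0,0,0.2,0],[0,0,0.2,0],[0,0,0.2,0],[0,0,0.2,0],[0,0,0.2,0],[0,0,0.2,0]]], "squeeze": 60}}

```text
time_s: 7.37
eef_pos: [544.0, 42.5, 55.1]
tool_rot: [-0.0, 0.996, -0.094, 0.0]
force: [5.3, 0.6, -8.6]
gripper_width: 36.1
grip_force: 60.7
```

>>> {"api": "step_arm", "payload": {"targets": [[[0,0,0.3,0],[0,0,0.3,0],[0,0,0.3,0],[0,0,0.3,0]]]}}

```text
time_s: 7.7
eef_pos: [543.8, 42.4, 67.3]
tool_rot: [-0.0, 0.996, -0.094, -0.0]
force: [4.9, 1.9, -9.2]
gripper_width: 36.3
grip_force: 60.9
```

```bash
python3 - <<'E'
from workcell import ctrl
import cv2,numpy as np
s=ctrl.get_image("side")[180:265,220:320]
cv2.imwrite("pics/s7.png",cv2.convertScaleAbs(cv2.resize(s,None,fx=7,fy=7,interpolation=cv2.INTER_CUBIC),alpha=1.3))
o=ctrl.get_obs();print(o["time_s"],o["eef_pos"],o["force"],o["torque"],o["gripper_width"],o["grip_force"])
E
```

```text
7.75 [544.03313978  42.39484774  68.26655726] [ 2.88973282  1.01500574 -6.18977434] [ 0.22229666 -0.72227286  0.05677682] 36.213550831471935 60.96641421318054
```

View pics/s7.png

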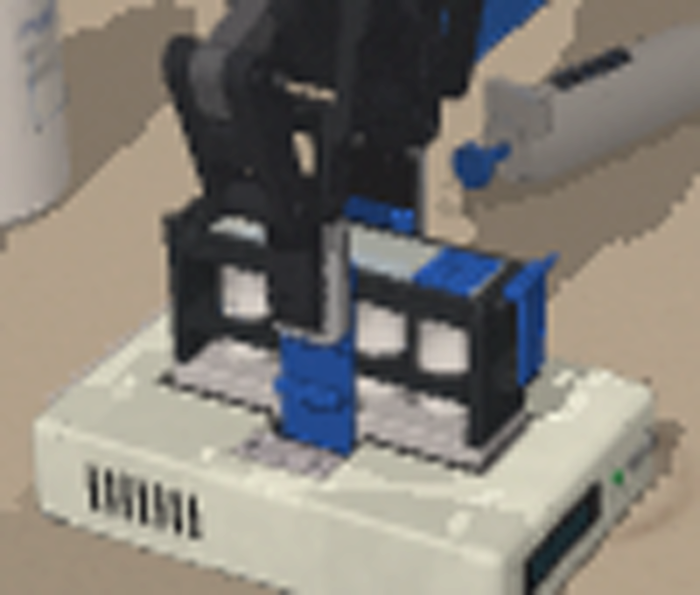

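The cassette is rising level, and its barbs at (320,400) are clear of the strike plates. I'll carry on to about 10 cm.

>>> {"api": "step_arm", "payload": {"targets": [[[0,0,0.5,0],[0,0,0.7,0],[0,0,0.9,0],[0,0,1.1,0],[0,0,1.2,0],[0,0,1.1,0],[0,0,0.9,0],[0,0,0.7,0],[0,0,0.5,0],[0,0,0.3,0]]]}}

```text
time_s: 8.58
eef_pos: [544.0, 42.4, 148.3]
tool_rot: [-0.0, 0.996, -0.094, 0.0]
force: [-0.2, 0.6, -4.1]
gripper_width: 36.2
grip_force: 61.3
```

>>> {"api": "step_arm", "payload": {"targets": [[[0,0,0,0],[0,0,0,0],[0,0,0,0],[0,0,0,0],[0,0,0,0],[0,0,0,0],[0,0,0,0],[0,0,0,0]]]}}

```text
time_s: 9.25
eef_pos: [543.8, 42.4, 147.2]
tool_rot: [0.0, 0.996, -0.094, -0.0]
force: [-0.6, -0.7, -3.7]
gripper_width: 36.0
grip_force: 61.3
```

```bash
python3 - <<'E'
from workcell import ctrl
import cv2,numpy as np
s=ctrl.get_image("side")[160:260,210:330]
cv2.imwrite("pics/s8.png",cv2.convertScaleAbs(cv2.resize(s,None,fx=6,fy=6,interpolation=cv2.INTER_CUBIC),alpha=1.3))
o=ctrl.get_obs();print(o["time_s"],o["eef_pos"],o["force"],o["torque"],o["gripper_width"],o["grip_force"],o["joint_velocities"])
from fit import proj
e=o["eef_pos"];h=99.5  # expected cassette lower corners / top corners, level
for x,y,z in((-49.5,14,0),(49.5,14,0),(-49.5,14,57),(49.5,14,57)):
    print((proj("side",np.array([544.5+.983*x+.185*y,42-.185*x+.983*y,6+h+z]))-[210,160])*6)
E
```

```text
9.3 [543.7996308   42.38638827 147.23139797] [-0.06575953  0.58524283 -4.87913882] [-0.05239703 -0.02041107  0.00172298] 36.25772966920227 61.321749687194824 [ 0.00038506 -0.00034936 -0.00159255  0.00055338  0.00018802 -0.00123265]
[473.02141511 327.90051543]
[198.19790844 260.43753928]
[472.09439686 156.02285101]
[188.0688564   95.94912021]
```

View pics/s8.png

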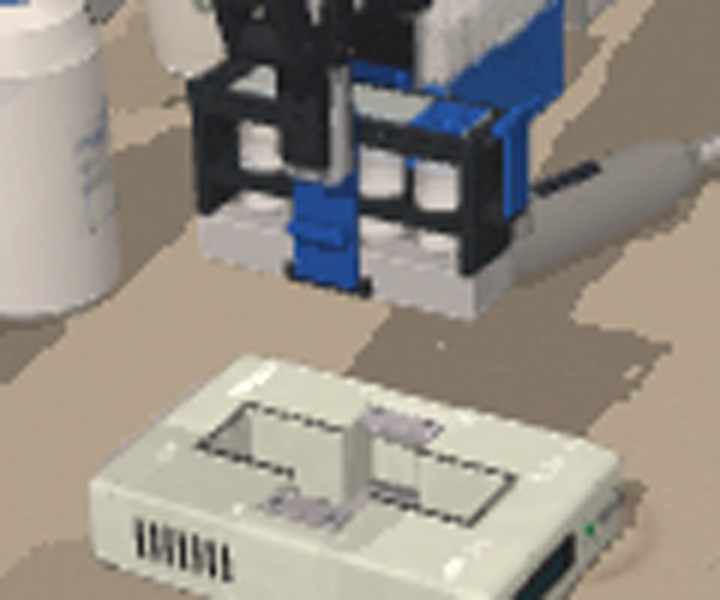

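The lower corners at (203,255) and (475,318) match a level cassette about 10 cm up. The cover is shut, the vials are in and the arm is still, so I'll hand in.

```bash
python3 -c "
from workcell import ctrl
print(ctrl.finish_job())"
```

```text
the job is handed in; nothing more can be done
None
```

I handed the job in with the cover pressed shut and the cassette held by its pinched catches, level, still and about 10 cm above the dock, all four vials inside. It took about 9 s of the 42 s; the hand-in call returned no verdict, and I did not re-check the bottle, beaker or column at the end.

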